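# Load the fuller of two pin tins

## Task

Find out which of the two closed pin tins is the heavier by lifting them in turn: first lift the left one about 5 cm clear of the board and set it back down, then lift the right one likewise. Put the heavier tin down in the near, open end of the wooden channel and slide it gently along until it pushes the sprung buffer in and rests against it, and leave it there; the lighter tin must stand upright on the board. Do not tip the tins or disturb the spool, the roll of tape and the beeswax.

Things in the scene. Friction and masses are not known exactly. Their poses are not given: they have to be found in the camera images.
- tin_left: closed square metal tin, slip lid, blank label, 50 x 50 mm in plan, 70 mm tall; origin at the centre of its underside, z up, x and y square to its sides. Twin of the other; its unseen filling can shift 2 mm. Filled mass 0.2 to 0.6 kg; one tin is at least 0.1 kg heavier, either may be. This is the one that stands to the left (+y) on the board.
- tin_right: closed square metal tin, slip lid, blank label, 50 x 50 mm in plan, 70 mm tall; origin at the centre of its underside, z up, x and y square to its sides. Twin of the other; its unseen filling can shift 2 mm. Filled mass 0.2 to 0.6 kg; one tin is at least 0.1 kg heavier, either may be. This is the one that stands to the right (-y) on the board.
- board: fixed wooden board lying on the bench, 150 mm (its x) x 280 mm (its y) x 12 mm thick, on which both tins stand; origin at the centre of its underside, so its top is 12 mm above the origin
- channel: fixed wooden channel on the bench, 240 mm long along its x, 74 mm wide overall; origin at the centre of its underside. Floor 8 mm above the origin; inside 54 mm wide (2 mm to spare each side of a tin); side walls 10 mm thick, tops 26 mm above the origin. Open above and at its near end (x = -120 mm); +x leads to the bracket
- channel_start (a point): point on the channel's floor, on its centre line, 70 mm before its middle (channel x = -70 mm): set the tin down here, square with the channel, its underside on the floor (up to 30 mm either way along the channel will do)
- bracket: fixed steel end plate, 50 mm tall, closing the channel's far end; origin on the bench at channel x = +125 mm, axes along the channel's. It carries a stop block (48 mm wide, 35 mm tall, clamp knob to 46 mm) inside the channel, clamped at a different place every time and not measured, with a sprung rubber buffer on its near face
- stop_zone (a point): middle of the stretch (channel x = +20 mm) where a tin's centre may be when it first touches the buffer: up to 26 mm before or after. The buffer, 11 to 31 mm above the bench, yields 4 mm at 0.8 to 1.2 N, then is hard; over 20 N harms it. A tin resting its weight on the floor stays against it by friction when let go
- spool: white thread spool, 54 mm across, 62 mm tall, bystander; origin at the centre of its underside
- tape: roll of beige tape, 66 mm across, 19 mm tall, lying flat, bystander; origin at the centre of its underside
- wax: round cake of beeswax, 38 mm across, 12 mm tall, bystander; origin at the centre of its underside
Things that resemble listed ones, but are neither listed nor needed, are in the scene too. Leave any red look-alike of the tin_left alone.

How it is judged:
By the outcome, as a careful person would: the job done as asked, in the order asked, and still so for the second after the job is handed in, with the robot touching nothing.
It also fails if it takes over 72 s, if anything falls off the work surface, if the arm or the gripper's body presses on something with over 40 N, if the wrist force passes 120 N, or if a joint passes its speed limit or range.

## Robot

A 6-joint arm with a two-finger parallel gripper is mounted at the origin on the work surface; the furniture and walls round the work are solid. World frame = base frame: x ahead of the robot, y to its left, z up, the work surface at z = 0. Lengths are in m, angles in degrees, forces in N, time in s.
With the tool pointing down it reaches from about 0.35 to 0.875 m from the base axis. Payload 4.2 kg.
Tool frame: the origin (TCP) lies between the finger pads; the fingertips stand 14 mm ahead of it and the grasp point (between the pads) lies 5 mm behind it (r.tcp_to_tips is the distance from the TCP to the fingertips, in m); y points along the fingers, x is the direction in which the jaws open and shut, and the axes are right-handed (so a half turn about y gives the same grasp; the last joint's range is limited). The gripper opens to 87 mm and grips with 3 to 60 N. Pads are 19 mm wide; open, the fingers measure 117 mm over their backs; the gripper's body (75 mm by 190 mm) begins 51 mm behind the grasp point.
Start: joints at [-50.271, 22.042, 0.453, 0, -68.411, -14.817], TCP at [0.263, -0.567, 0.237] pointing down, gripper open.
Joint ranges: [-179.83, 179.83], [-69.29, 118.12], [-61.27, 80.66], [-181.25, 117.63], [-171.15, -9.14], [-177.46, 177.46]. Speed limits (degrees/s): [159.86, 159.86, 180, 180, 180, 180].

## Interface

Orientations are given as a 3x3 rotation matrix whose columns are the frame's x, y, z axes.
In Python, from station import sense, optics, ticket, r gives the robot as it stands.
- The arm moves only by the tool carry_out, never from a script. Its argument "steps" is a list that holds one entry, the list of rows, each a list of 6 numbers: the shift along the world's x, y, z in cm, then the turn, a rotation vector about the world's x, y, z in rad. A call has 1 to 20 rows; each row is the pose to reach, as a shift and turn from the pose commanded when the call began; what a row does not reach only later rows make up. A row lasts 1/8 s, in which the tool goes at most 62.5 mm and 10.7 degrees, less where a joint would pass 70% of its speed; a pose out of reach is approached as far as the arm can. A call with a gripper value outside its range is refused whole. "fingers" is the closure in counts, from 0 (fully open) to 255 (shut), set as the call begins (left out, the last holds). The fingers move at their own pace and stop on an object; the grip force is fixed at half the most. Time passes only in rows, so rows that repeat a pose let the fingers close. It gives the time, the measured TCP pose, the force and the opening at its end, in the units of the state.
- sense(): the state, without advancing time (a new reading comes with each control period).
- optics.capture(name): name is "scene" or "top" or "wrist"; returns a dict with "image" (384x512x3 uint8, red, green, blue), "fov_y" (degrees; the focal length in pixels is half the picture's height over the tangent of half this angle, whatever the lens; pixels are square), "cx", "cy" (the principal point, pixels), "rvec" (rotation vector, rad) and "tvec" (3), from world to camera coordinates, as OpenCV has them. Camera axes: x right, y down, z forward; pixel columns grow to the right and rows downward; lengths in m; the calibration is good to about 2 mm. A picture is of the moment at which its call begins. There is no depth.
- ticket.finish_job(): hands the job in, once; it reports no verdict.
The state is a dict: "time_s": time; "joints": joint angles; "joint_velocities": joint speeds; "effort": joint torques, N m; "tcp_pos": TCP position; "ee_rot": TCP orientation; "wrist_force": force on the tool from outside, world axes, zero at the start; "moment": the same for the moment, N m; "gripper_width": opening from 0.0 (shut) to 1.0 (fully open).
Only numpy, scipy, OpenCV 4.12 (cv2) and the standard library are available. Lean on these libraries where they do the work, as an engineer would, in place of code of your own. Each camera call takes 0.05 s, during which the arm holds its last target.

## Working session

There is one attempt and no reset: what is moved stays moved. The work goes in short steps, Python scripts to look and compute and a tool call to move; the robot and the scene stay as the last step left them, time stands still between calls to the robot, and variables do not carry over. Pictures are saved under pics/ and viewed, and the job is handed in when it is done.

Besides the shell and the picture viewer there is one more tool, called by a JSON object that holds its "method" and its "body". carry_out: Moves the arm, as the interface text tells. Its arguments: {"type":"object","properties":{"steps":{"type":"array","items":{"type":"array","items":{"type":"array","items":{"type":"number"}}}},"fingers":{"type":"number"}},"required":["steps"]}

```bash
mkdir -p pics; ls; cat > h.py <<'E'
import numpy as np, cv2
from station import sense, optics, ticket, r
def cap(n,save):
    c=optics.capture(n); cv2.imwrite(f'pics/{save}.png',c['image'][:,:,::-1]); 
    d={k:np.array(c[k]).tolist() for k in ('fov_y','cx','cy','rvec','tvec')}
    import json; json.dump(d,open(f'pics/{save}.json','w')); return c
def load(save):
    import json; return json.load(open(f'pics/{save}.json'))
def KRt(c):
    f=192/np.tan(np.radians(c['fov_y'])/2)
    return np.array([[f,0,c['cx']],[0,f,c['cy']],[0,0,1.]]),cv2.Rodrigues(np.array(c['rvec'],float))[0],np.array(c['tvec'],float).ravel()
def unproj(c,uv,z):
    K,R,t=KRt(c); d=R.T@np.linalg.inv(K)@np.array([uv[0],uv[1],1.]); o=-R.T@t
    return o+d*(z-o[2])/d[2]
def proj(c,P):
    K,R,t=KRt(c); p=K@(R@np.array(P,float)+t); return p[:2]/p[2]
E
python3 - <<'E'
from h import *
for n in ('scene','top','wrist'):
    c=cap(n,n+'0'); print(n,c['fov_y'],c['cx'],c['cy'],[k for k in c]); K,R,t=KRt(c); print(-R.T@t)
s=sense(); print(s)
E
```

```text
pics
scene 42.67419109409759 258.29442945458294 199.14248157400263 ['image', 'fov_y', 'cx', 'cy', 'rvec', 'tvec']
[-0.45123137  0.63818923  0.68120003]
top 55.747024706946334 254.66056986113244 191.7765173796614 ['image', 'fov_y', 'cx', 'cy', 'rvec', 'tvec']
[ 0.48979561 -0.02815092  0.95670656]
wrist 62.66915774043656 254.77594305748508 188.88417422444243 ['image', 'fov_y', 'cx', 'cy', 'rvec', 'tvec']
[ 0.19896365 -0.59635812  0.38374341]
{'time_s': 0.15, 'joints': array([-5.02705978e+01,  2.20838162e+01,  3.98250243e-01, -1.90915901e-02,
       -6.84105388e+01, -1.48178326e+01]), 'joint_velocities': array([-0.02408909, -0.1788338 ,  0.22036428,  0.07360921,  0.02315564,
       -0.06938493]), 'effort': array([-5.52322344e-04, -3.91052556e+01,  1.87586707e+01,  4.22235802e+00,
        1.23650499e-02, -1.42445970e-04]), 'tcp_pos': array([ 0.26311016, -0.56645988,  0.23568453]), 'ee_rot': array([[-4.21106815e-01, -8.33798782e-04, -9.07010670e-01],
       [ 9.07009458e-01,  1.48801803e-03, -4.21107621e-01],
       [ 1.70076725e-03, -9.99998545e-01,  1.29648848e-04]]), 'wrist_force': array([ 0.14318448,  0.36347272, -0.93710362]), 'moment': array([ 0.00724653,  0.01301677, -0.00469069]), 'gripper_width': 1.0003827851450224}
```

View pics/top0.png

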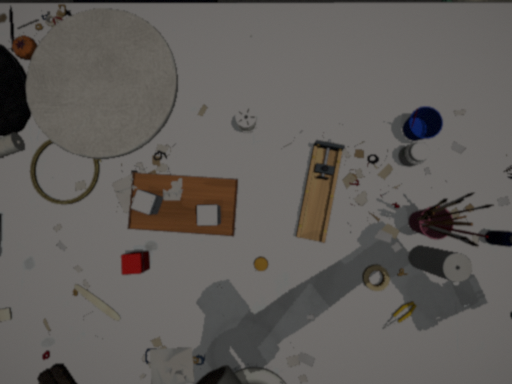

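View pics/scene0.png

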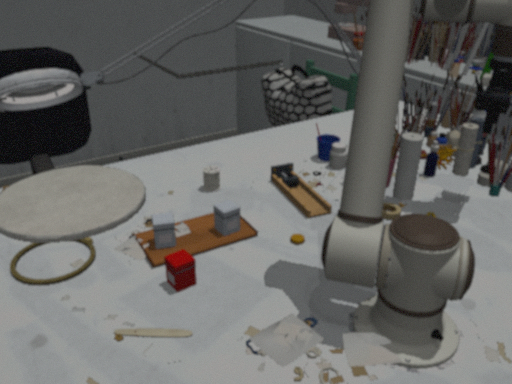

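View pics/wrist0.png

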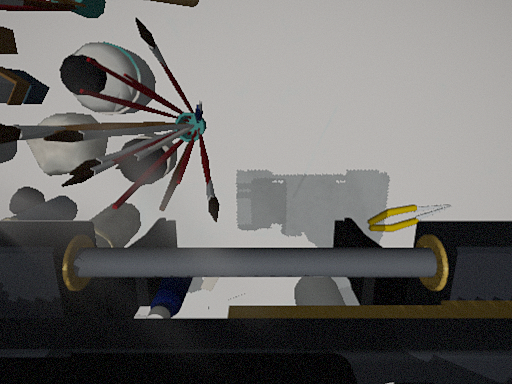

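The top view has left = +y. There are two grey tins on the brown board at (145,203) and (207,214). The red look-alike is off the board at (134,262). The channel is at (320,190), with its bracket at the upper end (328,147). The spool is at (246,119), the wax at (261,264) and the tape at (375,278). I'll enlarge these.

```bash
python3 - <<'E'
import cv2,numpy as np
im=cv2.imread('pics/top0.png')
def g(a): return np.clip(255*(a/255.)**0.6,0,255).astype(np.uint8)
cv2.imwrite('pics/c1.png',g(cv2.resize(im[160:280,110:250],None,fx=5.6,fy=5,interpolation=2)[:600] if 0 else cv2.resize(im[160:270,110:250],None,fx=5,fy=5,interpolation=2)))
cv2.imwrite('pics/c2.png',g(cv2.resize(im[130:250,280:380],None,fx=5,fy=5,interpolation=2)))
s=cv2.imread('pics/scene0.png')
cv2.imwrite('pics/c3.png',g(cv2.resize(s[130:300,120:340],None,fx=3.5,fy=3.5,interpolation=2)))
E
```

```text
(no output)
```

View pics/c1.png

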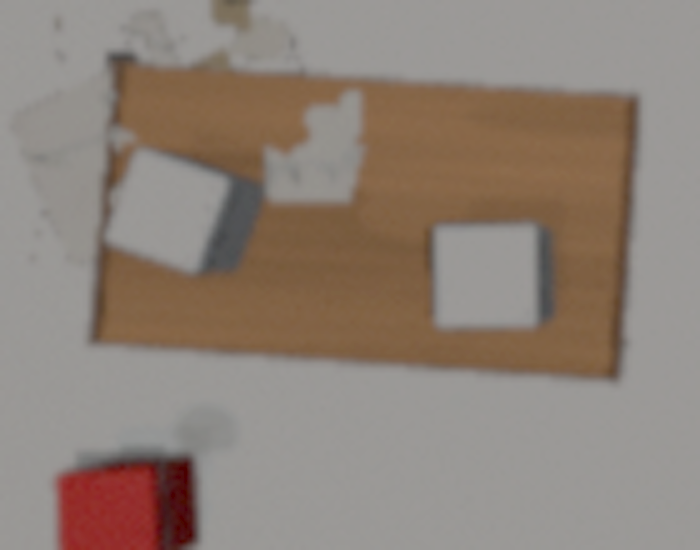

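View pics/c2.png

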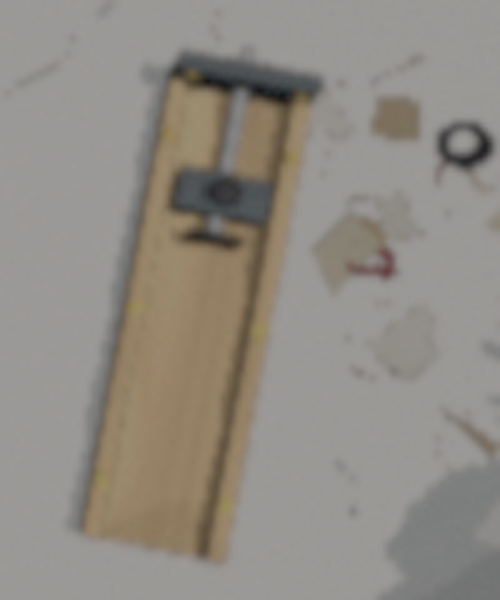

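View pics/c3.png

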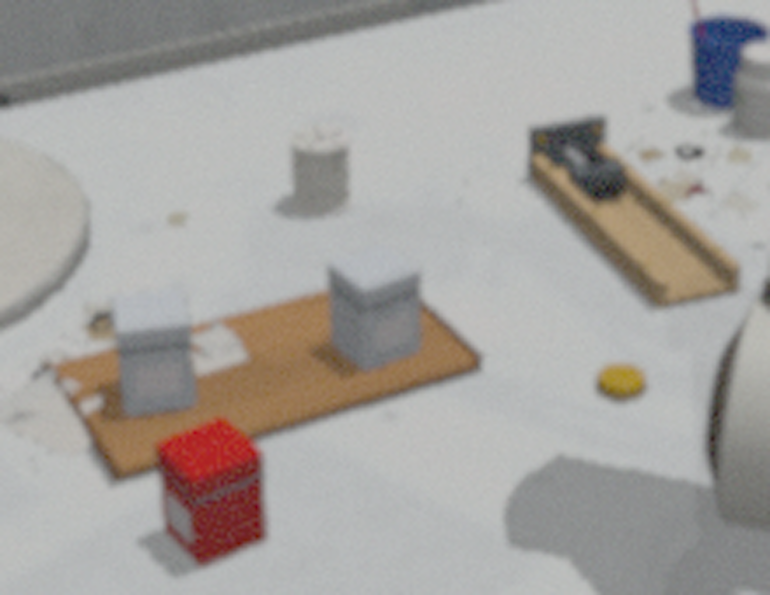

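```bash
python3 - <<'E'
from h import *
c=load('top0')
def s(p,o): return ((p[0]+.5)/5-.5+o[0],(p[1]+.5)/5-.5+o[1])
for n,ps in dict(L=[(138,147),(233,178),(200,273),(107,243)],R=[(431,224),(537,221),(540,326),(435,329)]).items():
    W=np.array([unproj(c,s(p,(110,160)),.082) for p in ps]); e=W[1]-W[0]; 
    print(n,W.mean(0).round(4),[np.linalg.norm(W[i]-W[(i+1)%4]).round(4) for i in range(4)],[np.degrees(np.arctan2(*(W[(i+1)%4]-W[i])[1::-1])).round(1) for i in range(4)])
print('board',[unproj(c,s(p,(110,160)),.012).round(4)[:2] for p in [(118,62),(636,97),(618,378),(95,342)]])
for z,nm,ps in [(.026,'chan near L,R',[(85,527),(225,558)]),(.026,'left edge top',[(166,78)]),(.026,'rightedge',[(302,160)]),(.05,'bracket',[(182,52),(322,78)]),(.035,'buffer',[(178,236),(240,246)]),(.035,'block near',[(172,210),(265,222)])]:
    print(nm,[unproj(c,s(p,(280,130)),z).round(4)[:2] for p in ps])
for nm,p,z in [('spool',(246,117),.062),('wax',(261,264),.012),('tape',(375,278),.019),('red',(132,263),.07)]: print(nm,unproj(c,p,z).round(3))
E
```

```text
L [0.5143 0.2785 0.082 ] [np.float64(0.0497), np.float64(0.0488), np.float64(0.0485), np.float64(0.0491)] [np.float64(-106.7), np.float64(162.7), np.float64(73.7), np.float64(-15.8)]
R [0.4861 0.1223 0.082 ] [np.float64(0.0517), np.float64(0.0507), np.float64(0.051), np.float64(0.0508)] [np.float64(-87.2), np.float64(-176.8), np.float64(92.9), np.float64(4.0)]
board [array([0.5943, 0.3339]), array([0.5805, 0.0578]), array([0.4339, 0.0636]), array([0.4462, 0.3399])]
chan near L,R [array([ 0.439 , -0.0992]), array([ 0.425, -0.17 ])]
left edge top [array([ 0.6699, -0.1375])]
rightedge [array([ 0.6285, -0.2073])]
bracket [array([ 0.6786, -0.1425]), array([ 0.6663, -0.2123])]
buffer [array([ 0.5873, -0.1434]), array([ 0.5828, -0.1747])]
block near [array([ 0.6005, -0.1403]), array([ 0.5952, -0.1872])]
spool [0.732 0.034 0.062]
wax [ 0.362 -0.01   0.012]
tape [ 0.335 -0.298  0.019]
red [0.364 0.305 0.07 ]
```

```bash
python3 - <<'E'
from h import *
from scipy.optimize import least_squares
a=load('top0');b=load('scene0'); th=np.linspace(0,2*np.pi,360)
def f(p):
    P=[(p[0]+p[3]*np.cos(t),p[1]+p[3]*np.sin(t),p[2]) for t in th]
    A=np.array([proj(a,q) for q in P]);B=np.array([proj(b,q) for q in P])
    return [A[:,0].min()-27,A[:,0].max()-178,A[:,1].min()-8,A[:,1].max()-158,B[:,0].max()-146,B[:,1].min()-166,B[:,1].max()-236]
s=least_squares(f,[.75,.4,.1,.2],diff_step=1e-3); print(s.x,s.fun)
E
```

```text
[0.82940656 0.41970361 0.03541311 0.20161374] [ 0.01088533 -0.72565702 -0.08239173 -0.37062861  0.89570297 -0.05988319
  0.26297335]
```

{"method": "carry_out", "body": {"steps": [[[0.5,2,1,0,0,-0.02],[2,6.5,1.5,0,0,-0.055],[3.5,12,1.5,0,0,-0.1],[5,17.5,1.5,0,0,-0.15],[7,23,1.5,0,0,-0.2],[8.5,28.5,1.5,0,0,-0.245],[10,34,1.5,0,0,-0.29],[11.7,39.5,1.5,0,0,-0.34],[13.3,45,1.5,0,0,-0.385],[15,50.5,1.5,0,0,-0.43],[16.6,56,1.5,0,0,-0.48],[18.2,61.5,1.5,0,0,-0.525],[19.8,67,1.5,0,0,-0.57],[21.5,72,1.5,0,0,-0.62],[23,77,1.5,0,0,-0.66],[24,81,1.5,0,0,-0.7],[24.8,83.5,1.5,0,0,-0.72],[25.1,84.5,1.5,0,0,-0.72],[25.1,84.5,1.5,0,0,-0.72],[25.1,84.5,1.5,0,0,-0.72]]]}}

```text
time_s: 2.65
tcp_pos: [0.514, 0.2772, 0.2517]
ee_rot: [[0.282, -0.0, -0.959], [0.959, -0.0, 0.282], [-0.0, -1.0, 0.0]]
wrist_force: [-0.7, -0.1, 0.2]
gripper_width: 0.998
```

```bash
python3 - <<'E'
from h import *
s=sense(); print(s['time_s'],s['tcp_pos'],s['ee_rot'][:,0],s['wrist_force'],s['joints'])
cap('wrist','w1')
E
```

```text
2.65 [0.5139834  0.27718427 0.25167661] [ 2.81943119e-01  9.59431088e-01 -2.52818367e-04] [-0.67671898 -0.11793972  0.17878444] [ 4.42168836e+01  1.74716792e+01 -4.13042481e+00 -4.11606736e-03
 -6.84166812e+01 -1.50591581e+02]
```

View pics/w1.png

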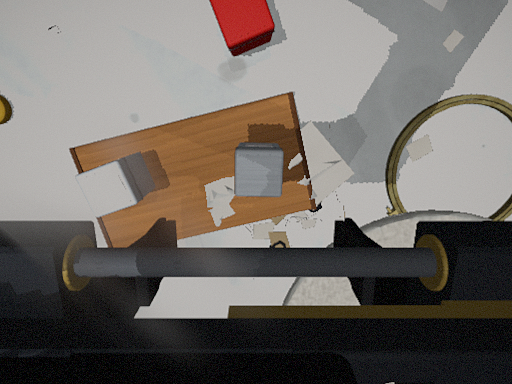

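The left tin is at (259,169), square to the picture and so to the jaws. The right tin is at (110,185) and the red one at (242,25). Next I'll enlarge to refine its position.

```bash
python3 - <<'E'
import cv2,numpy as np
im=cv2.imread('pics/w1.png')
cv2.imwrite('pics/c4.png',cv2.resize(im[120:220,200:320],None,fx=6,fy=6,interpolation=2))
E
```

```text
(no output)
```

View pics/c4.png

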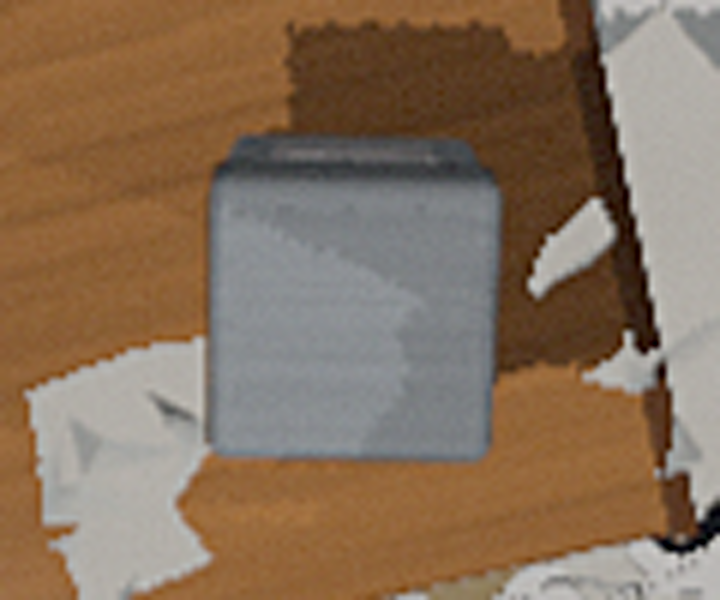

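```bash
python3 - <<'E'
from h import *
c=load('w1')
W=np.array([unproj(c,((x+.5)/6-.5+200,(y+.5)/6-.5+120),.082) for x,y in [(213,174),(499,182),(491,461),(210,454)]])
print(W.mean(0),[np.linalg.norm(W[i]-W[(i+1)%4]).round(4) for i in range(4)],[np.degrees(np.arctan2(*(W[(i+1)%4]-W[i])[1::-1])).round(1) for i in range(4)])
E
```

```text
[0.51277251 0.28122331 0.082     ] [np.float64(0.0481), np.float64(0.0489), np.float64(0.0492), np.float64(0.049)] [np.float64(72.1), np.float64(-16.6), np.float64(-107.8), np.float64(162.1)]
```

{"method": "carry_out", "body": {"steps": [[[0,0.3,-2,0,0,-0.02],[-0.1,0.3,-5,0,0,-0.02],[-0.1,0.3,-8.5,0,0,-0.02],[-0.1,0.3,-12,0,0,-0.02],[-0.1,0.3,-14.5,0,0,-0.02],[-0.1,0.3,-16.5,0,0,-0.02],[-0.1,0.3,-18,0,0,-0.02],[-0.1,0.3,-19.2,0,0,-0.02],[-0.1,0.3,-20,0,0,-0.02],[-0.1,0.3,-20,0,0,-0.02],[-0.1,0.3,-20,0,0,-0.02]]]}}

```text
time_s: 4.08
tcp_pos: [0.5136, 0.2815, 0.0521]
ee_rot: [[0.3, 0.001, -0.954], [0.954, 0.001, 0.3], [0.001, -1.0, -0.001]]
wrist_force: [-0.7, -0.1, 0.3]
gripper_width: 0.999
```

```bash
cat > w.py <<'E'
from h import *
F=[]
for i in range(12):
    optics.capture('top'); F.append(np.r_[sense()['wrist_force'],sense()['moment']])
F=np.array(F); print(F.mean(0).round(3),F.std(0).round(3)); s=sense(); print(s['time_s'],s['tcp_pos'],s['gripper_width'])
E
python3 w.py; python3 - <<'E'
from h import *
cap('wrist','w2');cap('scene','s2')
E
```

```text
[-0.128 -0.046 -0.029 -0.045 -0.023 -0.038] [0.413 0.372 0.411 0.029 0.027 0.025]
4.675 [0.51327329 0.28117151 0.05155534] 1.0001336366805118
```

View pics/w2.png

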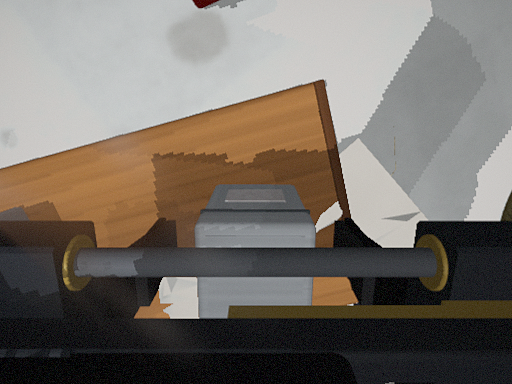

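View pics/s2.png

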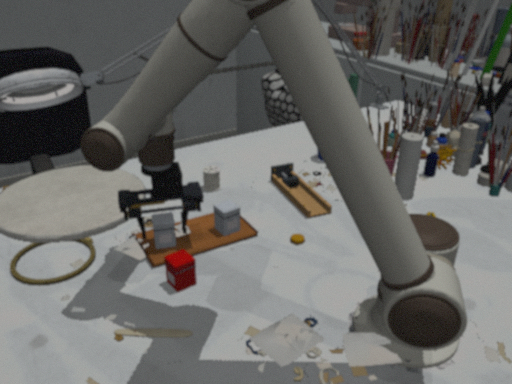

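The tin (197–313 px) stands centred between the fingers, so I'll close.

{"method": "carry_out", "body": {"steps": [[[0,0,0,0,0,0],[0,0,0,0,0,0],[0,0,0,0,0,0],[0,0,0,0,0,0],[0,0,0,0,0,0],[0,0,0,0,0,0],[0,0,0,0,0,0],[0,0,0,0,0,0]]], "fingers": 255}}

```text
time_s: 5.78
tcp_pos: [0.5133, 0.2812, 0.0516]
ee_rot: [[0.3, -0.0, -0.954], [0.954, -0.0, 0.3], [-0.0, -1.0, 0.0]]
wrist_force: [-0.4, -0.9, 0.0]
gripper_width: 0.572
```

{"method": "carry_out", "body": {"steps": [[[0,0,0.2,0,0,0],[0,0,0.6,0,0,0],[0,0,1.2,0,0,0],[0,0,2,0,0,0],[0,0,2.8,0,0,0],[0,0,3.6,0,0,0],[0,0,4.4,0,0,0],[0,0,4.9,0,0,0],[0,0,5.2,0,0,0],[0,0,5.3,0,0,0],[0,0,5.3,0,0,0],[0,0,5.3,0,0,0],[0,0,5.3,0,0,0]]]}}

```text
time_s: 7.4
tcp_pos: [0.5132, 0.2811, 0.1043]
ee_rot: [[0.3, -0.0, -0.954], [0.954, -0.0, 0.3], [-0.0, -1.0, 0.0]]
wrist_force: [0.4, -0.0, -2.3]
gripper_width: 0.57
```

```bash
python3 w.py; python3 - <<'E'
from h import *
cap('scene','s3')
im=cv2.imread('pics/s3.png');cv2.imwrite('pics/s3c.png',cv2.resize(im[150:300,80:280],None,fx=4,fy=4,interpolation=2))
E
```

```text
[ 0.071  0.188 -2.772 -0.038 -0.03  -0.013] [0.404 0.385 0.48  0.028 0.028 0.024]
8.0 [0.51327682 0.28117968 0.10456634] 0.5728109484604776
```

View pics/s3c.png

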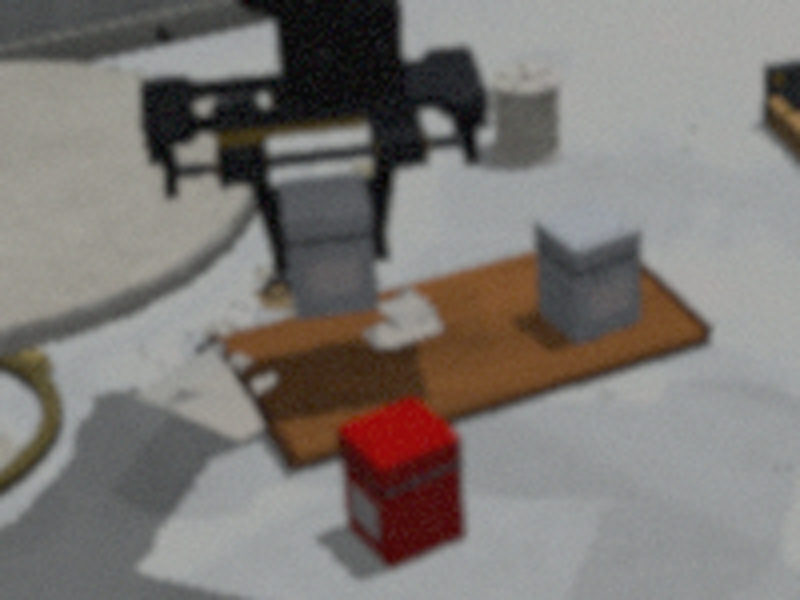

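Left weighs about 2.74 N (0.28 kg). I'll set it back gently, open and rise.

{"method": "carry_out", "body": {"steps": [[[0,0,-0.3,0,0,0],[0,0,-1,0,0,0],[0,0,-1.9,0,0,0],[0,0,-2.8,0,0,0],[0,0,-3.6,0,0,0],[0,0,-4.3,0,0,0],[0,0,-4.7,0,0,0],[0,0,-5,0,0,0],[0,0,-5.15,0,0,0],[0,0,-5.25,0,0,0],[0,0,-5.3,0,0,0],[0,0,-5.33,0,0,0],[0,0,-5.33,0,0,0],[0,0,-5.33,0,0,0]]]}}

```text
time_s: 9.8
tcp_pos: [0.5134, 0.2813, 0.0516]
ee_rot: [[0.3, 0.0, -0.954], [0.954, 0.0, 0.3], [0.0, -1.0, -0.0]]
wrist_force: [-0.3, -0.4, -0.3]
gripper_width: 0.57
```

```bash
python3 w.py
```

```text
[-1.224 -0.295  1.593 -0.156  0.368  0.005] [0.297 0.472 1.442 0.033 0.074 0.028]
10.4 [0.51336411 0.28127034 0.05153059] 0.5761231367243709
```

{"method": "carry_out", "body": {"steps": [[[0,0,0,0,0,0],[0,0,0,0,0,0],[0,0,0,0,0,0],[0,0,0,0,0,0],[0,0,0,0,0,0],[0,0,0,0,0,0],[0,0,0,0,0,0],[0,0,0,0,0,0]]], "fingers": 0}}

```text
time_s: 11.4
tcp_pos: [0.5133, 0.2812, 0.0513]
ee_rot: [[0.3, 0.0, -0.954], [0.954, -0.0, 0.3], [-0.0, -1.0, -0.0]]
wrist_force: [0.1, 0.4, 0.1]
gripper_width: 0.991
```

{"method": "carry_out", "body": {"steps": [[[0,0,0.4,0,0,0],[0,0,1.2,0,0,0],[0,0,2.5,0,0,0],[0,0,4.5,0,0,0],[0,0,7,0,0,0],[0,0,10,0,0,0],[0,0,13,0,0,0],[-0.4,-3,16,0,0,0.07],[-0.8,-6,18,0,0,0.14],[-1.5,-9,19,0,0,0.2],[-2.1,-12,19.5,0,0,0.28],[-2.6,-14.5,19.5,0,0,0.34],[-2.7,-15.9,19.5,0,0,0.36],[-2.7,-15.9,19.5,0,0,0.36],[-2.7,-15.9,19.5,0,0,0.36]]]}}

```text
time_s: 13.28
tcp_pos: [0.4865, 0.1226, 0.2468]
ee_rot: [[-0.055, 0.001, -0.999], [0.999, 0.001, -0.055], [0.001, -1.0, -0.001]]
wrist_force: [-1.1, -0.2, 0.8]
gripper_width: 0.999
```

```bash
python3 - <<'E'
from h import *
cap('wrist','w4'); cap('top','t4')
im=cv2.imread('pics/w4.png');print(sense()['tcp_pos'],sense()['ee_rot'][:,0])
cv2.imwrite('pics/w4c.png',cv2.resize(im[120:220,200:320],None,fx=6,fy=6,interpolation=2))
E
```

```text
[0.48639719 0.1227684  0.24639515] [-5.52939160e-02  9.98470110e-01  1.48035842e-04]
```

View pics/w4.png

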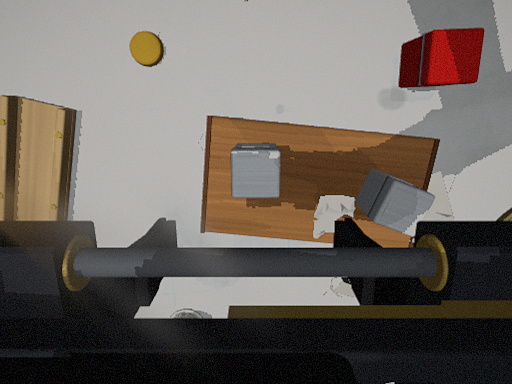

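View pics/w4c.png

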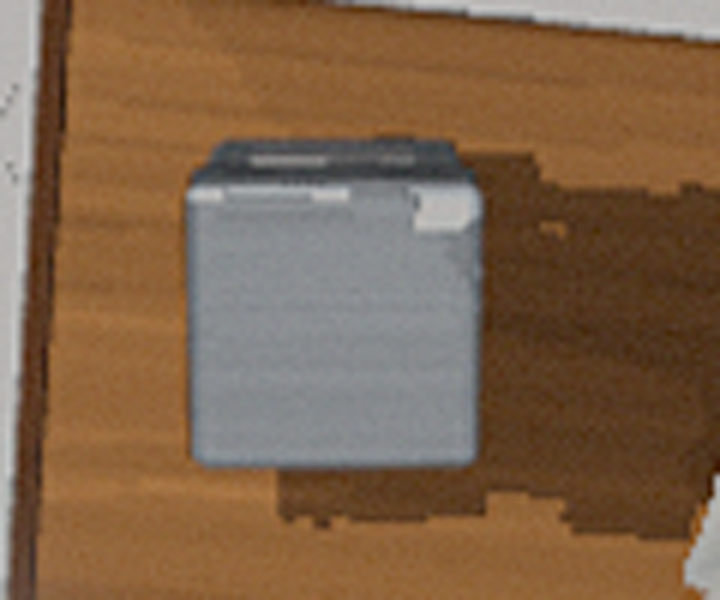

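The left tin stands upright again at (395,198), and the right tin is at (256,171). I'll measure the right tin now.

```bash
python3 - <<'E'
from h import *
c=load('w4')
W=np.array([unproj(c,((x+.5)/6-.5+200,(y+.5)/6-.5+120),.082) for x,y in [(186,182),(482,183),(479,467),(189,465)]])
print(W.mean(0),[np.linalg.norm(W[i]-W[(i+1)%4]).round(4) for i in range(4)],[np.degrees(np.arctan2(*(W[(i+1)%4]-W[i])[1::-1])).round(1) for i in range(4)])
E
```

```text
[0.48431475 0.12281966 0.082     ] [np.float64(0.0491), np.float64(0.0491), np.float64(0.05), np.float64(0.0489)] [np.float64(93.0), np.float64(3.8), np.float64(-87.2), np.float64(-177.3)]
```

{"method": "carry_out", "body": {"steps": [[[0,0,-2,0,0,0],[-0.1,0,-5,0,0,0],[-0.1,0,-8.5,0,0,0],[-0.1,0,-12,0,0,0],[-0.1,0,-14.5,0,0,0],[-0.1,0,-16.5,0,0,0],[-0.1,0,-18,0,0,0],[-0.1,0,-19,0,0,0],[-0.1,0,-19.5,0,0,0],[-0.1,0,-19.5,0,0,0],[-0.1,0,-19.5,0,0,0]]]}}

```text
time_s: 14.75
tcp_pos: [0.4857, 0.1224, 0.0518]
ee_rot: [[-0.055, 0.001, -0.998], [0.998, 0.001, -0.055], [0.001, -1.0, -0.001]]
wrist_force: [0.4, 0.5, -0.8]
gripper_width: 1.002
```

```bash
python3 w.py; python3 - <<'E'
from h import *
cap('wrist','w5')
E
```

```text
[-0.154  0.051 -0.008 -0.026 -0.03   0.004] [0.411 0.35  0.413 0.028 0.03  0.023]
15.35 [0.48527311 0.12217406 0.0512503 ] 0.9953475553537074
```

View pics/w5.png

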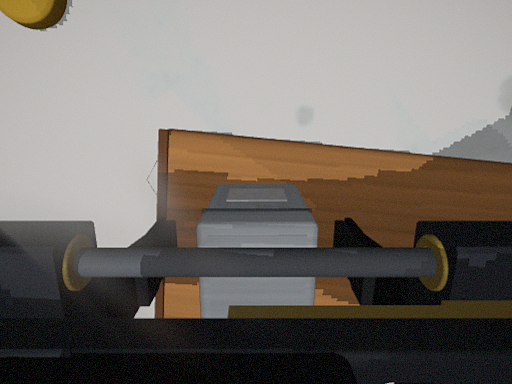

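The right tin (198–317 px) is centred between the fingers. I'll close and lift.

{"method": "carry_out", "body": {"steps": [[[0,0,0,0,0,0],[0,0,0,0,0,0],[0,0,0,0,0,0],[0,0,0,0,0,0],[0,0,0,0,0,0],[0,0,0,0,0,0],[0,0,0,0,0,0],[0,0,0,0,0,0]]], "fingers": 255}}

```text
time_s: 16.4
tcp_pos: [0.4854, 0.1224, 0.0513]
ee_rot: [[-0.055, 0.0, -0.998], [0.998, 0.0, -0.055], [0.0, -1.0, -0.0]]
wrist_force: [0.8, 1.3, -0.3]
gripper_width: 0.575
```

{"method": "carry_out", "body": {"steps": [[[0,0,0.2,0,0,0],[0,0,0.6,0,0,0],[0,0,1.2,0,0,0],[0,0,2,0,0,0],[0,0,2.8,0,0,0],[0,0,3.6,0,0,0],[0,0,4.4,0,0,0],[0,0,4.9,0,0,0],[0,0,5.2,0,0,0],[0,0,5.3,0,0,0],[0,0,5.3,0,0,0],[0,0,5.3,0,0,0],[0,0,5.3,0,0,0]]]}}

```text
time_s: 18.02
tcp_pos: [0.4852, 0.1221, 0.1041]
ee_rot: [[-0.055, -0.0, -0.998], [0.998, -0.0, -0.055], [-0.0, -1.0, 0.0]]
wrist_force: [0.3, -0.1, -5.5]
gripper_width: 0.575
```

```bash
python3 w.py
```

```text
[-0.072  0.187 -4.984 -0.015 -0.024 -0.014] [0.38  0.666 0.34  0.021 0.035 0.029]
18.625 [0.48528765 0.1221912  0.1042679 ] 0.573879681216531
```

Right weighs about 4.98 N (0.51 kg), so it's the heavier one. I'll set it back down as asked, then survey the channel with the gripper empty.

{"method": "carry_out", "body": {"steps": [[[0,0,-0.3,0,0,0],[0,0,-1,0,0,0],[0,0,-1.9,0,0,0],[0,0,-2.8,0,0,0],[0,0,-3.6,0,0,0],[0,0,-4.3,0,0,0],[0,0,-4.7,0,0,0],[0,0,-5,0,0,0],[0,0,-5.15,0,0,0],[0,0,-5.25,0,0,0],[0,0,-5.3,0,0,0],[0,0,-5.33,0,0,0],[0,0,-5.33,0,0,0],[0,0,-5.33,0,0,0],[0,0,-5.33,0,0,0],[0,0,-5.33,0,0,0]]]}}

```text
time_s: 20.62
tcp_pos: [0.4854, 0.1223, 0.0513]
ee_rot: [[-0.055, 0.0, -0.998], [0.998, 0.0, -0.055], [0.0, -1.0, -0.0]]
wrist_force: [-1.7, 0.8, 1.2]
gripper_width: 0.569
```

{"method": "carry_out", "body": {"steps": [[[0,0,0,0,0,0],[0,0,0,0,0,0],[0,0,0,0,0,0],[0,0,0,0,0,0],[0,0,0,0,0,0],[0,0,0,0,0,0],[0,0,0,0,0,0],[0,0,0,0,0,0]]], "fingers": 0}}

```text
time_s: 21.62
tcp_pos: [0.4853, 0.1222, 0.0509]
ee_rot: [[-0.055, 0.0, -0.998], [0.998, 0.0, -0.055], [0.0, -1.0, -0.0]]
wrist_force: [0.6, -0.3, -0.3]
gripper_width: 0.998
```

{"method": "carry_out", "body": {"steps": [[[0,0,0.4,0,0,0],[0,0,1.2,0,0,0],[0,0,2.5,0,0,0],[0,0,4.5,0,0,0],[0,0,7,0,0,0],[0,0,10,0,0,0],[1,-2,14,0,0,-0.02],[3,-5,18,0,0,-0.04],[5,-9,22,0,0,-0.07],[7,-13,25,0,0,-0.11],[9,-17,28,0,0,-0.14],[11,-21,29.5,0,0,-0.18],[12.5,-24.5,30,0,0,-0.21],[13.5,-26.8,30,0,0,-0.23],[13.5,-27.7,30,0,0,-0.23],[13.5,-27.7,30,0,0,-0.23],[13.5,-27.7,30,0,0,-0.23]]]}}

```text
time_s: 23.75
tcp_pos: [0.6199, -0.154, 0.3515]
ee_rot: [[0.173, 0.0, -0.985], [0.985, 0.0, 0.173], [0.0, -1.0, -0.0]]
wrist_force: [-0.3, 0.4, 0.0]
gripper_width: 1.0
```

```bash
python3 - <<'E'
from h import *
cap('wrist','w6'); cap('top','t6')
im=cv2.imread('pics/w6.png');s=sense();print(s['tcp_pos'],s['ee_rot'][:,0])
cv2.imwrite('pics/w6c.png',cv2.resize(im[0:230,180:340],None,fx=3.5,fy=2.6,interpolation=2) if 0 else cv2.resize(im[0:200,130:390],None,fx=3,fy=3,interpolation=2))
E
```

```text
[ 0.62004362 -0.15387554  0.35141631] [1.72950767e-01 9.84930452e-01 1.90544222e-04]
```

View pics/w6.png

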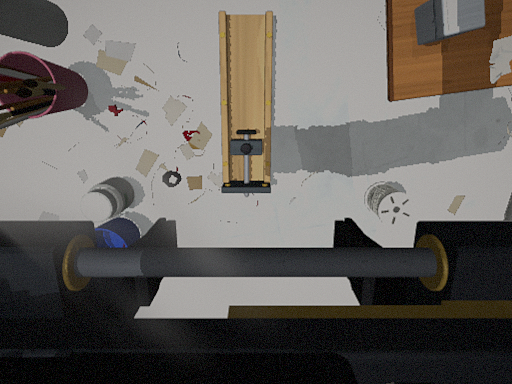

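View pics/w6c.png

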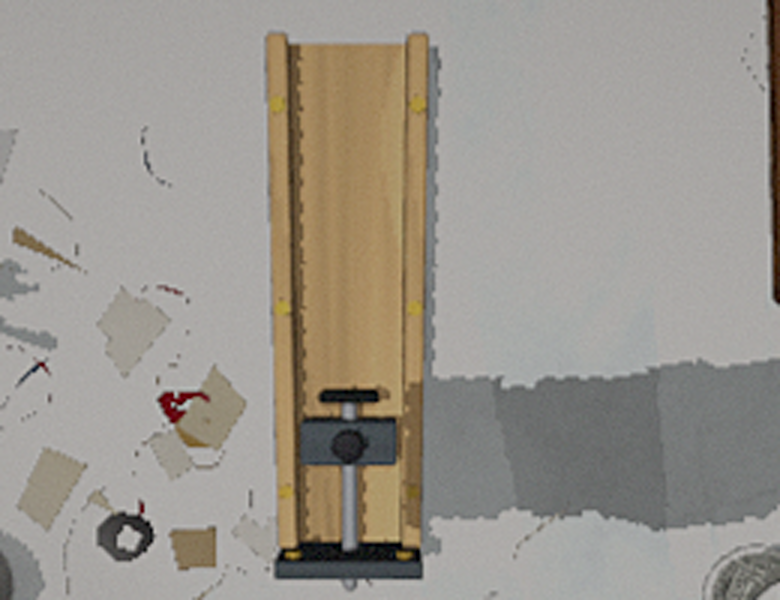

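```bash
python3 - <<'E'
import cv2
im=cv2.imread('pics/w6.png')
cv2.imwrite('pics/a.png',cv2.resize(im[5:65,210:280],None,fx=10,fy=10,interpolation=2))
cv2.imwrite('pics/b.png',cv2.resize(im[120:195,210:280],None,fx=8,fy=8,interpolation=2))
E
```

```text
(no output)
```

View pics/a.png

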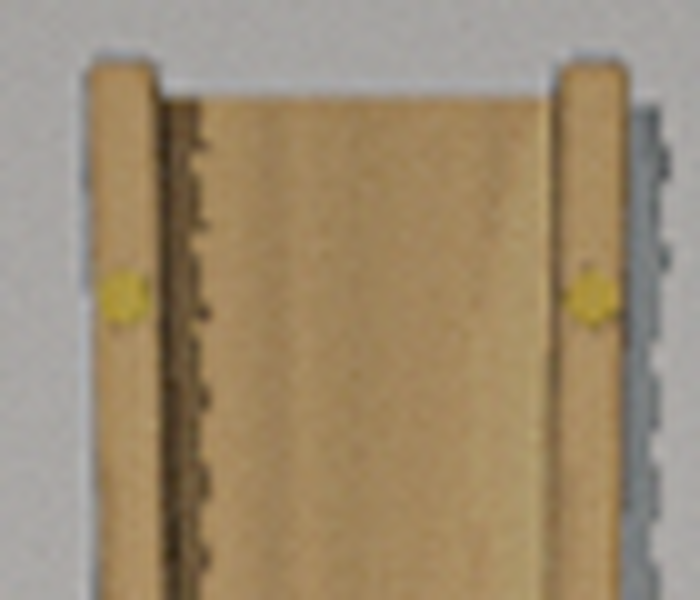

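View pics/b.png

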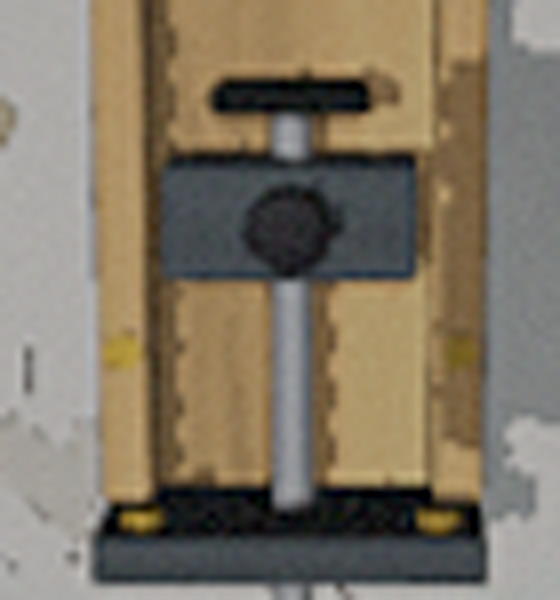

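```bash
python3 - <<'E'
from h import *
c=load('w6')
A=lambda p:((p[0]+.5)/10-.5+210,(p[1]+.5)/10-.5+5)
B=lambda p:((p[0]+.5)/8-.5+210,(p[1]+.5)/8-.5+120)
u=lambda q,z=.026: unproj(c,q,z)[:2]
n=[u(A((x,65))) for x in (88,157,558,628)]
f=[u(B((x,500))) for x in (102,155,430,484)]
pa=[u(A(p)) for p in ((124,298),(592,297))]; pb=[u(B(p)) for p in ((122,352),(460,353))]
for nm,x,y in (('edges',np.mean(n,0),np.mean(f,0)),('pins',np.mean(pa,0),np.mean(pb,0))):
    d=y-x; print(nm,x,y,np.linalg.norm(d),np.degrees(np.arctan2(d[1],d[0])))
print('widths',np.linalg.norm(n[0]-n[3]),np.linalg.norm(n[1]-n[2]),np.linalg.norm(f[0]-f[3]))
for k in (n,f,pa,pb): d=k[0]-k[-1]; print(np.degrees(np.arctan2(d[1],d[0])).round(2))
th=np.radians(-10); a=np.array([np.cos(th),np.sin(th)]); l=np.array([-a[1],a[0]])
mid=np.mean(n,0)+.12*a; print('mid',mid,'far alt',np.mean(f,0)-.12*a)
for p in ((212,80),(370,80)): q=u(B(p),.031)-mid; print('buf',q@a,q@l)
q=u(B((290,580)),.05)-mid; print('bracket far',q@a,q@l)
q=u(B((290,155)),.035)-mid; print('block near',q@a,q@l)
E
```

```text
edges [ 0.42848704 -0.13378572] [ 0.66260735 -0.17526283] 0.2377659916549116 -10.046368051019146
pins [ 0.45674678 -0.13891631] [ 0.63411208 -0.17041254] 0.18014011332958857 -10.069518331070485
widths 0.07291812279718089 0.05414847148782328 0.07384340451011367
-99.92
-99.9
-99.81
-100.07
mid [ 0.54666397 -0.1546235 ] far alt [ 0.54443042 -0.15442505]
buf 0.03737643323768814 -0.014395256550526437
buf 0.037328737250168414 0.014534882534869165
bracket far 0.12709941344877324 -9.626506044294706e-05
block near 0.05056692095839367 -7.637006052637382e-05
```

Channel yaw is −10.0°. Its centre line passes (0.5455, −0.1546), and the top and wrist views agree sideways to about 0.1 mm. The buffer face is at channel x ≈ +0.037, so the tin's centre will be near +0.012 at contact. I'll go back for the right tin.

{"method": "carry_out", "body": {"steps": [[[-0.5,1,0,0,0,0.02],[-2.5,5,-1,0,0,0.05],[-4.5,9.5,-3,0,0,0.09],[-6.5,14,-6,0,0,0.13],[-8.5,18,-9,0,0,0.16],[-10.5,22,-12,0,0,0.19],[-12.5,25.5,-14,0,0,0.22],[-13.5,27.7,-16,0,0,0.23],[-13.5,27.7,-18.5,0,0,0.23],[-13.5,27.7,-21,0,0,0.23],[-13.5,27.7,-24,0,0,0.23],[-13.5,27.7,-26.5,0,0,0.23],[-13.5,27.7,-28.3,0,0,0.23],[-13.5,27.7,-29.4,0,0,0.23],[-13.5,27.7,-30,0,0,0.23],[-13.5,27.7,-30,0,0,0.23],[-13.5,27.7,-30,0,0,0.23]]]}}

```text
time_s: 25.98
tcp_pos: [0.4857, 0.1225, 0.0516]
ee_rot: [[-0.055, 0.001, -0.998], [0.998, 0.001, -0.055], [0.001, -1.0, -0.001]]
wrist_force: [-0.5, 0.8, 0.4]
gripper_width: 0.999
```

{"method": "carry_out", "body": {"steps": [[[0,0,0,0,0,0],[0,0,0,0,0,0],[0,0,0,0,0,0],[0,0,0,0,0,0],[0,0,0,0,0,0],[0,0,0,0,0,0],[0,0,0,0,0,0],[0,0,0,0,0,0]]], "fingers": 255}}

```text
time_s: 26.98
tcp_pos: [0.4853, 0.1222, 0.051]
ee_rot: [[-0.055, 0.0, -0.998], [0.998, 0.0, -0.055], [0.0, -1.0, -0.0]]
wrist_force: [0.1, -0.1, 0.3]
gripper_width: 0.572
```

{"method": "carry_out", "body": {"steps": [[[0,0,0.3,0,0,0],[0,0,1,0,0,0],[0,0,2.2,0,0,0],[0,0,3.8,0,0,0],[0,0,5.5,0,0,0],[0,-0.5,7.2,0,0,0],[0,-1.8,8.6,0,0,-0.01],[-0.1,-4,9.6,0,0,-0.03],[-0.2,-6.8,10,0,0,-0.06],[-0.3,-9.8,10,0,0,-0.08],[-0.4,-12.8,10,0,0,-0.11],[-0.5,-15.8,10,0,0,-0.14],[-0.6,-18.8,10,0,0,-0.17],[-0.7,-21.6,10,0,0,-0.19],[-0.8,-23.8,9.5,0,0,-0.21],[-0.83,-25.4,8.6,0,0,-0.22],[-0.83,-26.2,7.6,0,0,-0.23],[-0.83,-26.46,6.8,0,0,-0.23],[-0.83,-26.46,6.8,0,0,-0.23],[-0.83,-26.46,6.8,0,0,-0.23]]]}}

```text
time_s: 29.48
tcp_pos: [0.4773, -0.142, 0.1191]
ee_rot: [[0.173, 0.0, -0.985], [0.985, -0.0, 0.173], [-0.0, -1.0, -0.0]]
wrist_force: [-0.5, 0.4, -4.2]
gripper_width: 0.572
```

{"method": "carry_out", "body": {"steps": [[[0,0,-0.5,0,0,0],[0,0,-1.3,0,0,0],[0,0,-2.3,0,0,0],[0,0,-3.2,0,0,0],[0,0,-3.8,0,0,0],[0,0,-4,0,0,0],[0,0,-4,0,0,0],[0,0,-4,0,0,0]]]}}

```text
time_s: 30.48
tcp_pos: [0.4773, -0.1424, 0.0793]
ee_rot: [[0.174, 0.001, -0.985], [0.985, -0.0, 0.174], [0.0, -1.0, -0.001]]
wrist_force: [-0.0, -0.9, -5.3]
gripper_width: 0.576
```

```bash
python3 - <<'E'
from h import *
cap('wrist','w7'); cap('scene','s7');cap('top','t7')
s=sense();print(s['time_s'],s['tcp_pos'],s['ee_rot'][:,0],s['wrist_force'])
im=cv2.imread('pics/w7.png');cv2.imwrite('pics/w7c.png',cv2.resize(im[100:225,160:350],None,fx=4.2,fy=4.2,interpolation=2))
im=cv2.imread('pics/s7.png');cv2.imwrite('pics/s7c.png',cv2.resize(im[120:250,240:390],None,fx=4.5,fy=4.5,interpolation=2))
E
```

```text
30.625 [ 0.47714047 -0.14244199  0.07923405] [1.74338871e-01 9.84685708e-01 1.16387753e-04] [ 0.3138338  -0.4803044  -4.81858566]
```

View pics/w7c.png

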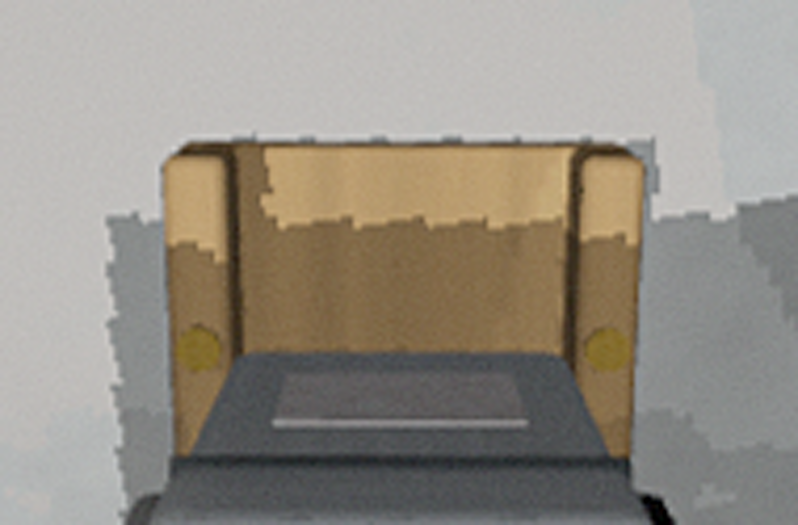

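View pics/s7c.png

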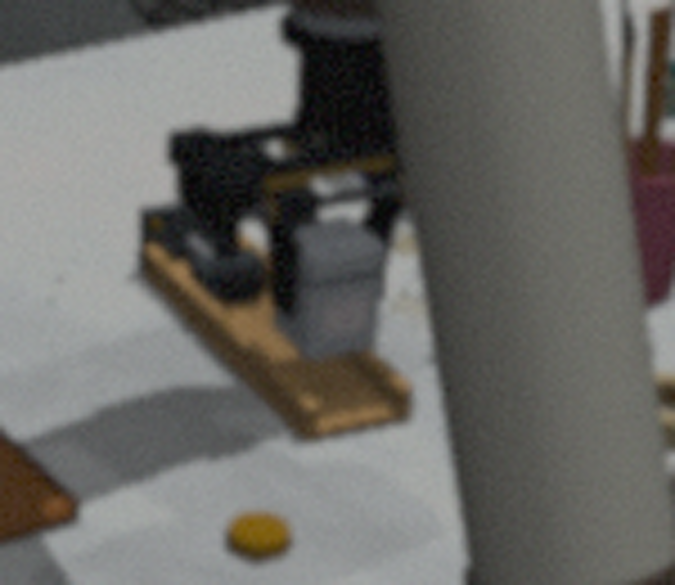

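The tin's bottom edge (crop x 240–568) is centred between the brass pins (198 and 607) and the walls (168–641), within about 0.3 mm, and it's square. I'll lower it.

{"method": "carry_out", "body": {"steps": [[[0,0,-0.3,0,0,0],[0,0,-0.7,0,0,0],[0,0,-1.1,0,0,0],[0,0,-1.5,0,0,0],[0,0,-1.9,0,0,0],[0,0,-2.3,0,0,0],[0,0,-2.6,0,0,0],[0,0,-2.6,0,0,0],[0,0,-2.6,0,0,0]]]}}

```text
time_s: 31.75
tcp_pos: [0.4771, -0.1424, 0.0531]
ee_rot: [[0.174, 0.0, -0.985], [0.985, -0.0, 0.174], [0.0, -1.0, -0.0]]
wrist_force: [-0.3, 0.3, -5.1]
gripper_width: 0.575
```

```bash
python3 w.py
```

```text
[-0.142 -0.047 -5.012 -0.042 -0.034  0.011] [0.617 0.462 0.365 0.026 0.035 0.017]
32.35 [ 0.47699493 -0.14241235  0.05297128] 0.5707925719295537
```

{"method": "carry_out", "body": {"steps": [[[0,0,-0.15,0,0,0],[0,0,-0.3,0,0,0],[0,0,-0.4,0,0,0],[0,0,-0.48,0,0,0],[0,0,-0.54,0,0,0],[0,0,-0.58,0,0,0],[0,0,-0.6,0,0,0],[0,0,-0.6,0,0,0],[0,0,-0.6,0,0,0],[0,0,-0.6,0,0,0]]]}}

```text
time_s: 33.6
tcp_pos: [0.477, -0.1424, 0.047]
ee_rot: [[0.174, 0.0, -0.985], [0.985, 0.0, 0.174], [0.0, -1.0, -0.0]]
wrist_force: [-0.4, 0.4, -5.1]
gripper_width: 0.571
```

```bash
python3 w.py
```

```text
[-8.600e-02  5.100e-02 -4.776e+00 -1.200e-02  9.000e-03 -1.000e-03] [0.374 0.454 0.488 0.026 0.029 0.031]
34.2 [ 0.47698533 -0.1424362   0.04697276] 0.574991673824385
```

{"method": "carry_out", "body": {"steps": [[[0,0,-0.03,0,0,0],[0,0,-0.06,0,0,0],[0,0,-0.08,0,0,0],[0,0,-0.08,0,0,0],[0,0,-0.08,0,0,0]]]}}

```text
time_s: 34.83
tcp_pos: [0.477, -0.1424, 0.0469]
ee_rot: [[0.174, 0.0, -0.985], [0.985, -0.0, 0.174], [-0.0, -1.0, -0.0]]
wrist_force: [-3.1, 3.1, 5.2]
gripper_width: 0.577
```

```bash
python3 w.py
```

```text
[-2.597  1.84   5.518  0.488  0.881 -0.034] [0.68  0.406 0.469 0.023 0.027 0.032]
35.425 [ 0.47704824 -0.14240773  0.04696093] 0.5700947604203662
```

The floor contact is firm (the load went from −4.8 to +5.5 N). I'll ease off, release so the tin sits flat, then grip again.

{"method": "carry_out", "body": {"steps": [[[0,0,0.04,0,0,0],[0,0,0.04,0,0,0]]]}}

```text
time_s: 35.67
tcp_pos: [0.477, -0.1424, 0.0469]
ee_rot: [[0.174, 0.0, -0.985], [0.985, -0.0, 0.174], [-0.0, -1.0, -0.0]]
wrist_force: [-4.0, 1.5, 5.6]
gripper_width: 0.573
```

{"method": "carry_out", "body": {"steps": [[[0,0,0,0,0,0],[0,0,0,0,0,0],[0,0,0,0,0,0],[0,0,0,0,0,0]]], "fingers": 60}}

```text
time_s: 36.17
tcp_pos: [0.4771, -0.1424, 0.0465]
ee_rot: [[0.174, 0.0, -0.985], [0.985, -0.0, 0.174], [0.0, -1.0, -0.0]]
wrist_force: [-0.2, 0.7, 0.6]
gripper_width: 0.76
```

```bash
python3 w.py; python3 - <<'E'
from h import *
cap('wrist','w8')
im=cv2.imread('pics/w8.png');cv2.imwrite('pics/w8c.png',cv2.resize(im[100:290,140:370],None,fx=3,fy=3,interpolation=2))
E
```

```text
[-0.132 -0.142  0.02  -0.053 -0.022 -0.   ] [0.483 0.352 0.519 0.024 0.029 0.04 ]
36.775 [ 0.47697058 -0.14241512  0.04657382] 0.7633830190349239
```

View pics/w8c.png

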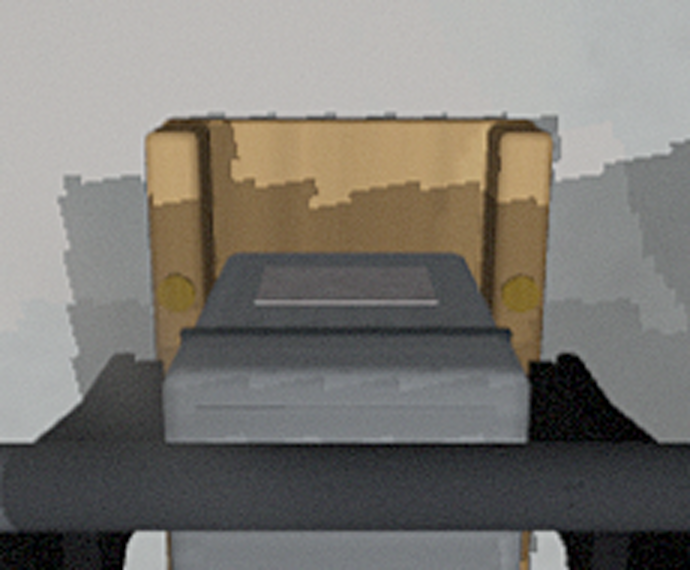

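The tin sits flat and upright in the channel (bottom edge 230–462 between the walls). I'll grip again and slide 7 cm.

{"method": "carry_out", "body": {"steps": [[[0,0,0,0,0,0],[0,0,0,0,0,0],[0,0,0,0,0,0],[0,0,0,0,0,0],[0,0,0,0,0,0]]], "fingers": 255}}

```text
time_s: 37.45
tcp_pos: [0.477, -0.1424, 0.0465]
ee_rot: [[0.174, -0.0, -0.985], [0.985, 0.0, 0.174], [0.0, -1.0, 0.0]]
wrist_force: [-0.3, 0.4, 0.3]
gripper_width: 0.568
```

{"method": "carry_out", "body": {"steps": [[[0.2,-0.035,0,0,0,0],[0.5,-0.09,0,0,0,0],[0.9,-0.16,0,0,0,0],[1.4,-0.245,0,0,0,0],[1.9,-0.335,0,0,0,0],[2.4,-0.425,0,0,0,0],[2.9,-0.51,0,0,0,0],[3.4,-0.6,0,0,0,0],[3.9,-0.69,0,0,0,0],[4.4,-0.775,0,0,0,0],[4.9,-0.865,0,0,0,0],[5.4,-0.95,0,0,0,0],[5.9,-1.04,0,0,0,0],[6.3,-1.11,0,0,0,0],[6.6,-1.165,0,0,0,0],[6.8,-1.2,0,0,0,0],[6.9,-1.215,0,0,0,0],[6.9,-1.215,0,0,0,0]]]}}

```text
time_s: 39.7
tcp_pos: [0.5435, -0.1548, 0.0467]
ee_rot: [[0.175, -0.006, -0.985], [0.985, 0.0, 0.175], [-0.001, -1.0, 0.006]]
wrist_force: [-5.8, 0.7, 6.4]
gripper_width: 0.573
```

```bash
python3 w.py; python3 - <<'E'
from h import *
cap('top','t9');cap('scene','s9')
im=cv2.imread('pics/t9.png');cv2.imwrite('pics/t9c.png',cv2.resize(im[120:250,270:370],None,fx=4.5,fy=4.5,interpolation=2))
im=cv2.imread('pics/s9.png');cv2.imwrite('pics/s9c.png',cv2.resize(im[120:250,240:390],None,fx=4.5,fy=4.5,interpolation=2))
E
```

```text
[-5.377  0.844  6.161  0.191  1.504  0.009] [0.54  0.373 0.387 0.024 0.04  0.037]
40.3 [ 0.54349543 -0.15474487  0.04668343] 0.5732397473688546
```

View pics/t9c.png

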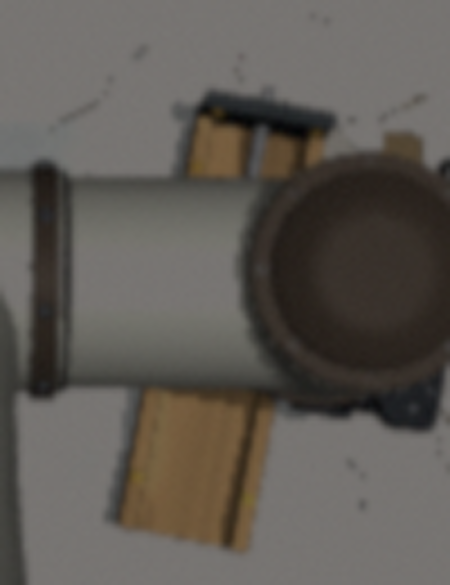

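View pics/s9c.png

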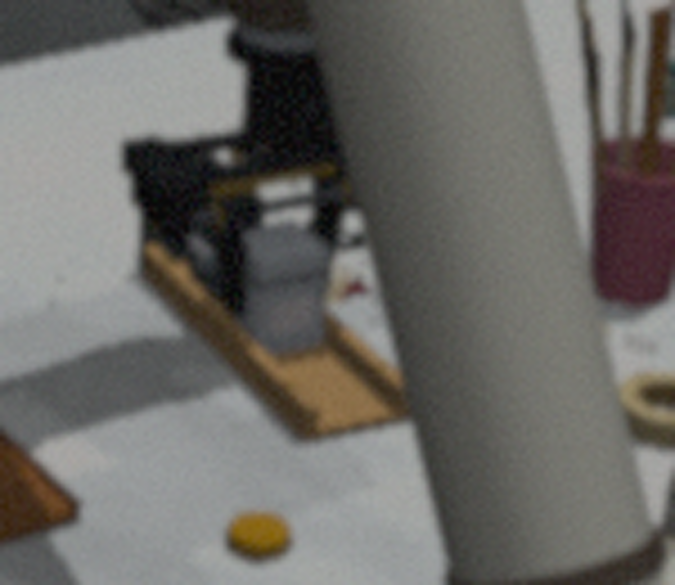

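The drag (5.4 N) comes from pressing the floor with 6 N on top of the tin's weight. I'll ease the tool up a little to unload it.

{"method": "carry_out", "body": {"steps": [[[0,0,0.03,0,0,0],[0,0,0.06,0,0,0],[0,0,0.06,0,0,0],[0,0,0.06,0,0,0]]]}}

```text
time_s: 40.9
tcp_pos: [0.5461, -0.1545, 0.0466]
ee_rot: [[0.174, -0.0, -0.985], [0.985, 0.0, 0.174], [0.0, -1.0, 0.0]]
wrist_force: [-0.1, -0.2, -3.5]
gripper_width: 0.571
```

```bash
python3 w.py
```

```text
[ 0.05  -0.043 -4.917 -0.051 -0.012 -0.015] [0.368 0.289 0.68  0.042 0.05  0.03 ]
41.5 [ 0.54602477 -0.15455076  0.04713636] 0.5717444803110182
```

{"method": "carry_out", "body": {"steps": [[[0.15,-0.025,-0.01,0,0,0],[0.3,-0.055,-0.02,0,0,0],[0.45,-0.08,-0.03,0,0,0],[0.6,-0.105,-0.03,0,0,0],[0.75,-0.13,-0.03,0,0,0],[0.85,-0.15,-0.03,0,0,0],[0.85,-0.15,-0.03,0,0,0],[0.85,-0.15,-0.03,0,0,0]]]}}

```text
time_s: 42.5
tcp_pos: [0.5544, -0.156, 0.0468]
ee_rot: [[0.174, -0.0, -0.985], [0.985, 0.0, 0.174], [0.0, -1.0, 0.0]]
wrist_force: [0.4, -0.9, -5.3]
gripper_width: 0.572
```

```bash
python3 w.py
```

```text
[-0.021  0.086 -4.834 -0.059 -0.025  0.009] [0.518 0.282 0.452 0.029 0.029 0.023]
43.1 [ 0.55447927 -0.15607143  0.04687074] 0.5731995255740157
```

No contact yet and no drag. From here I'll move in small steps.

{"method": "carry_out", "body": {"steps": [[[0.05,-0.01,0,0,0,0],[0.1,-0.02,0,0,0,0],[0.15,-0.025,0,0,0,0],[0.2,-0.035,0,0,0,0],[0.25,-0.045,0,0,0,0],[0.3,-0.055,0,0,0,0],[0.3,-0.055,0,0,0,0]]]}}

```text
time_s: 43.98
tcp_pos: [0.5575, -0.1566, 0.0469]
ee_rot: [[0.174, 0.0, -0.985], [0.985, -0.0, 0.174], [0.0, -1.0, -0.0]]
wrist_force: [0.3, 0.4, -5.3]
gripper_width: 0.574
```

```bash
python3 w.py
```

```text
[-0.242  0.029 -4.871 -0.034 -0.029 -0.007] [0.343 0.597 0.419 0.031 0.026 0.022]
44.575 [ 0.55749332 -0.1565848   0.04685243] 0.5752992599827446
```

{"method": "carry_out", "body": {"steps": [[[0.05,-0.01,0,0,0,0],[0.1,-0.02,0,0,0,0],[0.15,-0.025,0,0,0,0],[0.2,-0.035,0,0,0,0],[0.2,-0.035,0,0,0,0]]]}}

```text
time_s: 45.2
tcp_pos: [0.5595, -0.157, 0.0469]
ee_rot: [[0.174, 0.0, -0.985], [0.985, -0.0, 0.174], [-0.0, -1.0, -0.0]]
wrist_force: [-0.0, -0.5, -5.2]
gripper_width: 0.574
```

```bash
python3 w.py
```

```text
[ 2.360e-01  5.000e-03 -4.902e+00 -3.800e-02 -1.900e-02 -1.000e-03] [0.329 0.322 0.401 0.046 0.033 0.031]
45.8 [ 0.55948163 -0.15694166  0.04684728] 0.5755976439233416
```

{"method": "carry_out", "body": {"steps": [[[0.05,-0.01,0,0,0,0],[0.1,-0.02,0,0,0,0],[0.15,-0.025,0,0,0,0],[0.2,-0.035,0,0,0,0],[0.2,-0.035,0,0,0,0]]]}}

```text
time_s: 46.42
tcp_pos: [0.5613, -0.1573, 0.0467]
ee_rot: [[0.174, -0.0, -0.985], [0.985, 0.0, 0.174], [-0.0, -1.0, 0.0]]
wrist_force: [-0.6, -0.4, -5.3]
gripper_width: 0.57
```

```bash
python3 w.py
```

```text
[-1.    -0.401 -5.335 -0.068  0.273 -0.014] [0.607 0.646 0.588 0.027 0.022 0.019]
47.025 [ 0.56144672 -0.15729992  0.04683512] 0.571598709222713
```

Buffer contact: about −1 N and a 0.3 N m moment. I'll go 1.5 mm further.

{"method": "carry_out", "body": {"steps": [[[0.05,-0.01,0,0,0,0],[0.1,-0.02,0,0,0,0],[0.15,-0.025,0,0,0,0],[0.15,-0.025,0,0,0,0]]]}}

```text
time_s: 47.52
tcp_pos: [0.563, -0.1576, 0.0469]
ee_rot: [[0.174, -0.0, -0.985], [0.985, -0.0, 0.174], [-0.0, -1.0, 0.0]]
wrist_force: [-1.8, -0.5, -4.6]
gripper_width: 0.571
```

```bash
python3 w.py
```

```text
[-1.079 -0.01  -5.242 -0.079  0.332 -0.021] [0.659 0.495 0.503 0.018 0.032 0.023]
48.125 [ 0.56296448 -0.15754349  0.04684662] 0.5702263217765801
```

{"method": "carry_out", "body": {"steps": [[[0.05,-0.01,0,0,0,0],[0.1,-0.02,0,0,0,0],[0.1,-0.02,0,0,0,0]]]}}

```text
time_s: 48.5
tcp_pos: [0.5638, -0.1577, 0.0469]
ee_rot: [[0.174, -0.0, -0.985], [0.985, 0.0, 0.174], [-0.0, -1.0, 0.0]]
wrist_force: [-2.0, 0.4, -4.9]
gripper_width: 0.574
```

```bash
python3 w.py
```

```text
[-2.333  0.378 -4.388  0.118  0.644 -0.02 ] [0.474 0.423 0.472 0.046 0.065 0.032]
49.1 [ 0.56380798 -0.1577681   0.04682552] 0.5738102655824907
```

This is the end of the yield (2.4 N). I'll back off 0.5 mm and lower the last ~0.2 mm to the floor.

{"method": "carry_out", "body": {"steps": [[[-0.05,0.01,0,0,0,0],[-0.05,0.01,-0.01,0,0,0],[-0.05,0.01,-0.02,0,0,0],[-0.05,0.01,-0.03,0,0,0],[-0.05,0.01,-0.03,0,0,0],[-0.05,0.01,-0.03,0,0,0]]]}}

```text
time_s: 49.85
tcp_pos: [0.5637, -0.1577, 0.0466]
ee_rot: [[0.174, 0.001, -0.985], [0.985, -0.0, 0.174], [0.0, -1.0, -0.001]]
wrist_force: [-1.1, -0.5, -4.3]
gripper_width: 0.572
```

```bash
python3 w.py
```

```text
[-8.520e-01  2.560e-01 -4.205e+00  2.000e-03  3.030e-01 -1.800e-02] [0.36  0.457 0.39  0.031 0.027 0.024]
50.45 [ 0.56355901 -0.15767719  0.04659653] 0.5712201119255518
```

{"method": "carry_out", "body": {"steps": [[[0,0,-0.02,0,0,0],[0,0,-0.03,0,0,0],[0,0,-0.03,0,0,0]]]}}

```text
time_s: 50.82
tcp_pos: [0.5636, -0.1577, 0.0466]
ee_rot: [[0.174, 0.0, -0.985], [0.985, -0.0, 0.174], [-0.0, -1.0, -0.0]]
wrist_force: [-2.0, 1.6, -1.0]
gripper_width: 0.572
```

```bash
python3 w.py
```

```text
[-2.601  1.401  1.148  0.349  0.719 -0.034] [0.483 0.411 1.203 0.074 0.103 0.04 ]
51.425 [ 0.56359114 -0.15767666  0.04658955] 0.5718705075693562
```

The tin now rests on the floor. I'll open and rise straight up.

{"method": "carry_out", "body": {"steps": [[[0,0,0,0,0,0],[0,0,0,0,0,0],[0,0,0,0,0,0],[0,0,0,0,0,0],[0,0,0,0,0,0],[0,0,0,0,0,0],[0,0,0,0,0,0]]], "fingers": 0}}

```text
time_s: 52.3
tcp_pos: [0.5635, -0.1577, 0.0463]
ee_rot: [[0.174, 0.0, -0.985], [0.985, 0.0, 0.174], [0.0, -1.0, -0.0]]
wrist_force: [0.3, -0.1, 0.3]
gripper_width: 0.998
```

{"method": "carry_out", "body": {"steps": [[[0,0,0.4,0,0,0],[0,0,1.2,0,0,0],[0,0,2.5,0,0,0],[0,0,4.5,0,0,0],[0,0,7,0,0,0],[0,0,10,0,0,0],[0,0,13,0,0,0],[1.5,0,15.5,0,0,0],[3,0,18,0,0,0],[4.5,0,19.5,0,0,0],[5,0,20,0,0,0],[5,0,20,0,0,0],[5,0,20,0,0,0]]]}}

```text
time_s: 53.92
tcp_pos: [0.6125, -0.1576, 0.2455]
ee_rot: [[0.175, -0.002, -0.985], [0.985, 0.0, 0.175], [0.0, -1.0, 0.002]]
wrist_force: [-0.1, 0.0, 0.5]
gripper_width: 1.002
```

```bash
python3 - <<'E'
from h import *
cap('wrist','w10');cap('scene','s10');cap('top','t10');print(sense()['time_s'],sense()['wrist_force'])
im=cv2.imread('pics/w10.png');cv2.imwrite('pics/w10c.png',cv2.resize(im[30:220,150:350],None,fx=3.1,fy=3.1,interpolation=2))
E
```

```text
54.075 [-0.17591952 -0.32681733 -0.51096182]
```

View pics/w10c.png

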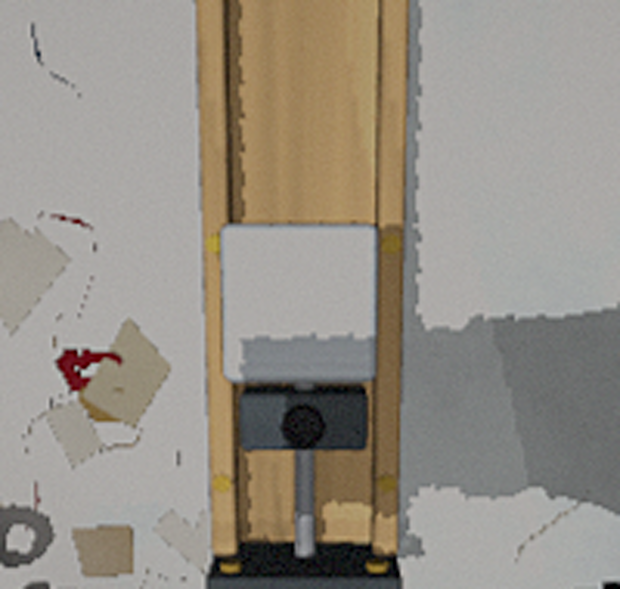

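View pics/s10.png

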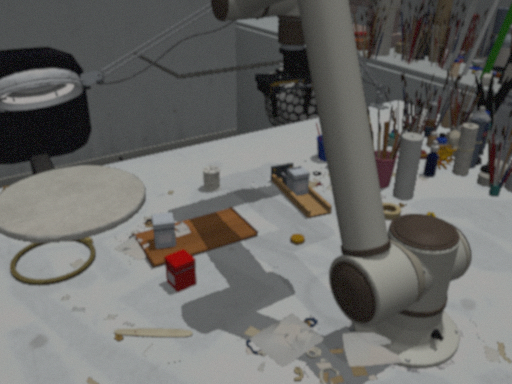

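View pics/t10.png

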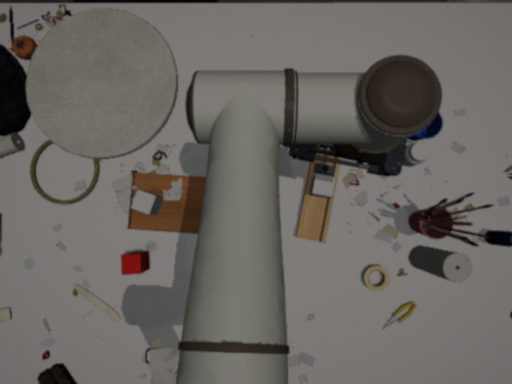

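The heavier tin sits square in the channel against the buffer (crop 222–376 × 225–382), with only the buffer's stem showing at (303,387). The left tin stands upright on the board at top-view (146,203). The spool, wax, tape and red tin haven't moved. I'm handing in.

```bash
python3 -c "
from h import *
print(ticket.finish_job())"
```

```text
the job is handed in; nothing more can be done
None
```

The job is handed in: the right tin is the heavier, and it now rests in the channel against the pushed-in buffer. I finished at about 54 s of the 72 s allowed.

- **Weighing:** I lifted each tin about 5 cm and set it back down, left first. The left read about 2.7 N (0.28 kg) and the right about 5.0 N (0.51 kg).
- **Placing and sliding:** I set the right tin down at the channel start and slid it to the buffer. First contact came at channel x of about +15 mm and about 1 N. I pushed to the end of the yield (2.4 N at most), backed off 0.5 mm, set the tin on the floor and let go.
- **Last checks:** The final pictures show the tin square and upright against the buffer. The left tin is upright in its old place on the board. The spool, wax, tape and red tin look undisturbed. The gripper is clear, with nothing touching it.
- **Not as planned:** For the first 7 cm of the slide the tin pressed on the floor harder than intended (about 6 N beyond its own weight, with 5.4 N of drag), so I eased it up. It then covered the last 17 mm or so to the buffer almost weightless, a few tenths of a millimetre above the floor, before I lowered it fully. The spring's compression was judged from the forces, because the tin hides the buffer in the last view.

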